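# Torque check on the strap clamp of the dyed plate

## Robot

A 6-joint arm with a two-finger parallel gripper is mounted at the origin on the work surface. World frame = base frame: x ahead of the robot, y to its left, z up, the work surface at z = 0. Lengths are in m, angles in degrees, forces in N, time in s.
With the tool pointing down it reaches from about 0.3 to 0.75 m from the base axis. Payload 8.5 kg.
Tool frame: the origin (TCP) lies between the finger pads; the fingertips stand 19 mm ahead of it and the grasp point (between the pads) is the TCP; z points along the fingers, y is the line along which they close (so a half turn about z gives the same grasp; the last joint's range is limited). The gripper opens to 85 mm and grips with 20 to 120 N. Pads are 22 mm wide; open, the fingers measure 114 mm over their backs; the gripper's body (76 mm by 85 mm) begins 54 mm behind the grasp point. The pads swing forward as they close: fully open they stand 13 mm farther back than shut.
Start: joints at [-88.138, 21.807, 74.336, -0, 83.858, -12.336], TCP at [0.135, -0.533, 0.25] pointing down, gripper open.
Joint ranges: [-178.18, 178.18], [-50.72, 133.34], [12.68, 142.11], [-81.47, 261.47], [9.98, 163.14], [-165.26, 165.26]. Speed limits (degrees/s): [136.94, 136.94, 180, 180, 180, 180].

## Interface

Orientations are given as a 3x3 rotation matrix whose columns are the frame's x, y, z axes.
In Python, from rig import env, optics gives the robot as it stands.
- The arm moves only by the tool arm_command, never from a script. Its argument "commands" is one flat list of numbers, 7 for each row, row after row: the closure, from -1 (fully open) to 1 (shut), so that 0 is half open, then the shift along the tool's x, y, z as a fraction of full scale, then the turn, a rotation vector about the tool's x, y, z as a fraction of full scale. A call has 1 to 12 rows; each row is the pose to reach, as a shift and turn from the pose commanded when the call began, along the tool's axes at that moment; what a row does not reach only later rows make up. Full scale, the value 1, is 500 mm for a shift and 120 degrees for a turn. A row lasts 1/12 s, in which the tool goes at most 41.7 mm and 7.16 degrees, less where a joint would pass 70% of its speed; a pose out of reach is approached as far as the arm can. A call with a number of a shift or a turn outside -1 to 1 is refused whole. A call with a gripper value outside its range is refused whole. The fingers move at their own pace and stop on an object; "newtons" is the grip in N (left out, the last holds). Time passes only in rows, so rows that repeat a pose let the fingers close. It gives the time, the measured TCP pose, the force, the opening and the grip force at its end, in the units of the state.
- env.observe(): the state, without advancing time (a new reading comes with each control period).
- optics.get_image(name): name is "scene" or "top" or "wrist"; returns a dict with "image" (420x560x3 uint8, red, green, blue), "intrinsics" (3x3 intrinsics, pixels), "k1" (the pictures are not rectified: a ray, as slopes to the right and down, at radius r is drawn at 1 + k1 r^2 times it, then the intrinsics apply), "origin" and "orientation" of the camera in the world; the wrist camera has in their place "tool_from_camera" (4x4, takes a point from camera to tool coordinates, whose origin is the TCP and whose axes are the flange's). Camera axes: x right, y down, z forward; pixel columns grow to the right and rows downward; lengths in m; the calibration is good to about 2 mm. A picture is of the moment at which its call begins: read the wrist's pose just before it. There is no depth.
- env.close_job(): hands the job in; it is judged then, once.
The state is a dict: "time_s": time; "q": joint angles; "qvel": joint speeds; "joint_efforts": joint torques, N m; "position": TCP position; "tool_rot": TCP orientation; "ft_force": force on the tool from outside, world axes, zero at the start; "wrist_torque": the same for the moment, N m; "grip_width": finger opening in m; "gripper_force": force on a finger pad.
Only numpy, scipy, OpenCV 4.12 (cv2) and the standard library are available. Lean on these libraries where they do the work, as an engineer would, in place of code of your own. Each camera call takes 0.05 s, during which the arm holds its last target. There are 200 camera calls.

## Task

Before drilling, check that the clamp screw on the blue-dyed plate is tight: push its lever clockwise, seen from above, until it gives way by about 15 degrees and the pointer is on the dial's green band, hold it there for about a second, then let the lever spring back and leave it. The screw itself must not turn and the pointer must not go into the red band; do not touch the clamp that holds the round brass flange.

Things in the scene. Friction and masses are not known exactly. Their poses are not given: they have to be found in the camera images.
- blue_clamp: Strap clamp to be checked, fixed to the table: steel base 180 x 110 x 14 mm, a grey strap holding down a blue-violet plate 95 x 100 x 22 mm on its +x side. Origin: on the vertical screw axis at table height; z up. On the screw: a white dial, 100 mm across, top at 66 mm, with a green band at 10 to 20 degrees of lever yield and a red one from 25; the lever's black pointer is at +x.
- blue_grip (a point): Middle of the blue clamp's lever grip: an upright orange cylinder 18 mm in diameter, free from 85 to 134 mm above the table; this point is at 110 mm. It ends a level steel rod, 12 mm thick at 77 mm height, that turns about the screw axis, 130 mm away. At rest the lever points along the clamp's -x axis: this point is at (-130, 0, 110) mm in its frame.
- blue_lever (a joint): Yield of the blue clamp's lever relative to its screw, rad: 0 at rest, grows as the grip is pushed clockwise seen from above; stop at 0.56. A preloaded hub spring resists with 1.0 N m where yield begins (7.5 N at the grip) and 1.4 N m at 0.26 rad (11 N), and returns the lever to 0 when let go. Pushed the other way it does not yield.
- blue_screw (a joint): Turn of the blue clamp's screw, rad: 0 as found (tight), positive clockwise seen from above. It stays still up to about 3 N m (23 N at the grip) either way and turns beyond that.
- brass_clamp: A second clamp of the same make, size and lever, but holding a round brass flange 84 mm across; not to be touched. Origin and axes as for the blue clamp; top of its grip 134 mm above the table.

How it is judged (in metres and radians):
On the way:
1. the lever of the blue clamp is pushed clockwise until it has yielded by more than 8 degrees, and is held so for 0.5 s while the screw stays still (value of joint blue_lever above 0.14 rad and value of joint blue_screw between -0.06 and 0.06 rad), for 0.5 s.
At the end, for the whole second after the job is handed in: The lever of the blue clamp is back at rest (within 3 degrees) and still, and its screw is within 3.4 degrees of where it was found (value of joint blue_lever below 0.05 rad and velocity of joint blue_lever below 0.05 rad/s and value of joint blue_screw between -0.06 and 0.06 rad); the robot touches nothing.
It fails at once if the screw of the blue clamp turns by more than 3.4 degrees either way (value of joint blue_screw above 0.06 rad or value of joint blue_screw below -0.06 rad).
It fails at once if the lever of the blue clamp is pushed into the red band (beyond 25 degrees) (value of joint blue_lever above 0.44 rad).
It fails at once if the brass clamp is touched with more than 2 N (contact force between any of the fingers, the arm and brass_clamp above 2 N).
It also fails if it takes over 35 s, if anything falls off the work surface, if the arm or the gripper's body presses on something with over 40 N, if the wrist force passes 120 N, or if a joint passes its speed limit or range.

## Working session

There is one attempt and no reset: what is moved stays moved. The work goes in short steps, Python scripts to look and compute and a tool call to move; the robot and the scene stay as the last step left them, time stands still between calls to the robot, and variables do not carry over. Pictures are saved under pics/ and viewed, at most 10 in all, crops included, and the job is handed in when it is done.

Besides the shell and the picture viewer there is one more tool, called after ">>>" as name(argument=value, ...) on one line, values as JSON. arm_command: Moves the arm, as the interface text tells. Shift numbers are shares of 500 mm and turn numbers shares of 120 degrees, none past 1 either way. Its arguments: {"type":"object","properties":{"commands":{"type":"array","items":{"type":"number"}},"newtons":{"type":"number"}},"required":["commands"]}

```bash
mkdir -p pics
python3 - <<'E'
from rig import env, optics
import cv2, numpy as np
s=env.observe();print(s)
for n in ("top","scene"):
    d=optics.get_image(n)
    cv2.imwrite(f"pics/{n}.png",d["image"][:,:,::-1])
    print(n,d["intrinsics"],d["k1"],d["origin"],d["orientation"])
E
```

```text
{'time_s': 0.0, 'q': array([-8.81384539e+01,  2.18438075e+01,  7.43864478e+01, -9.89745044e-04,
        8.38598059e+01, -1.23368870e+01]), 'qvel': array([-0.00574523,  0.03201915, -0.01973891, -0.01026311,  0.08481349,
        0.07296684]), 'joint_efforts': array([-2.03784060e-03, -4.48468101e+01, -2.31274706e+01, -2.53348835e-04,
        4.82503034e-03,  2.40823954e-05]), 'position': array([ 0.1348786 , -0.53291791,  0.24967539]), 'tool_rot': array([[ 9.69451612e-01,  2.45282626e-01, -6.82271662e-05],
       [ 2.45282428e-01, -9.69450393e-01,  1.57047566e-03],
       [ 3.19067542e-04, -1.53923509e-03, -9.99998764e-01]]), 'ft_force': array([-0.53997281, -0.32863797, -0.50882527]), 'wrist_torque': array([-0.02601667,  0.02135965, -0.01923009]), 'gripper_force': 0.0, 'grip_width': 0.08549880034574979}
top [[409.22514491   0.         281.99314435]
 [  0.         409.22514491 211.24310859]
 [  0.           0.           1.        ]] -0.06386256950346968 [ 0.47895068 -0.032602    1.15327859] [[ 0.00704454 -0.99716416  0.07492665]
 [-0.99969765 -0.00525757  0.02402017]
 [-0.02355812 -0.0750732  -0.99689971]]
scene [[464.92820949   0.         282.00995216]
 [  0.         464.92820949 215.1284489 ]
 [  0.           0.           1.        ]] -0.11898325969012237 [1.18417366 0.36290707 1.11942179] [[-0.53844026  0.68808333 -0.48643953]
 [ 0.84265465  0.43699006 -0.31459946]
 [-0.0039014  -0.57929355 -0.81510966]]
```

View pics/top.png

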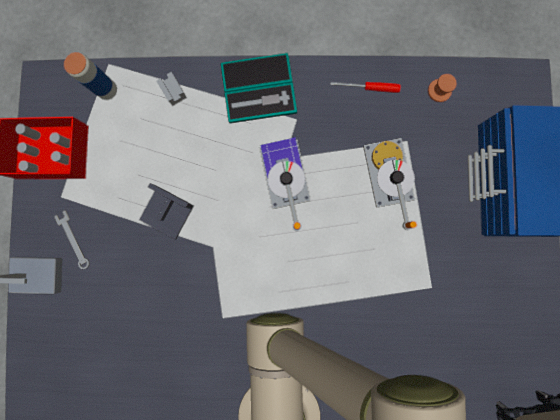

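View pics/scene.png

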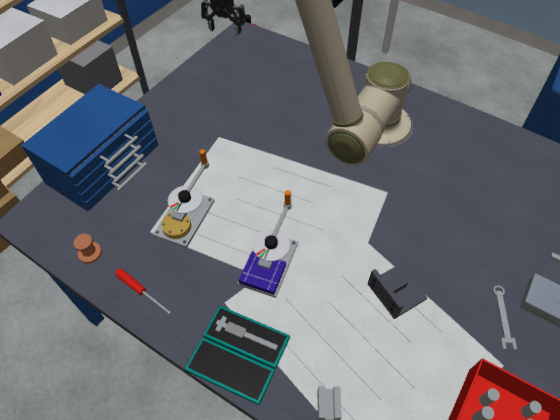

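The top view shows the blue clamp's plate at (282,160), its hub at (286,178) and its orange grip at (297,226). The brass clamp is to the right, with its hub at (397,177) and grip at (410,225). In the scene view the blue grip is at (288,197) with its hub at (271,242), and the brass grip is at (203,157).

```bash
cat > h.py <<'E'
import numpy as np, cv2
def ray(d,px,R=None):
    K=d["intrinsics"];k=d["k1"]
    p=cv2.undistortPoints(np.array([[px]],float),K,np.array([k,0,0,0,0.]))[0,0]
    v=(d["orientation"] if R is None else R)@np.r_[p,1]
    return v/np.linalg.norm(v)
def plane(d,px,z):
    v=ray(d,px);o=d["origin"];return o+v*(z-o[2])/v[2]
def cross(a,pa,b,pb):
    va,vb=ray(a,pa),ray(b,pb);A=np.c_[va,-vb]
    t=np.linalg.lstsq(A,b["origin"]-a["origin"],rcond=None)[0]
    P=a["origin"]+va*t[0];Q=b["origin"]+vb*t[1];return (P+Q)/2,np.linalg.norm(P-Q)
def blob(m,near,r):
    yy,xx=np.nonzero(m);k=np.hypot(xx-near[0],yy-near[1])<r
    return np.array([xx[k].mean(),yy[k].mean()]),k.sum()
def orange(im):
    h=cv2.cvtColor(im,cv2.COLOR_RGB2HSV);return (h[...,0]>7)&(h[...,0]<22)&(h[...,1]>170)&(h[...,2]>90)
def black(im): return im.max(2)<50
E
python3 - <<'E'
from rig import env, optics
from h import *
t,s=optics.get_image("top"),optics.get_image("scene")
for n,gt,gs,ht,hs in (("blue",(297,226),(288,197),(286,178),(271,242)),("brass",(410,225),(203,157),(397,177),(184,196))):
    a,b=blob(orange(t["image"]),gt,10),blob(orange(s["image"]),gs,14)
    c,d=blob(black(t["image"]),ht,9),blob(black(s["image"]),hs,9)
    G=cross(t,a[0],s,b[0]);H=cross(t,c[0],s,d[0])
    print(n,a,b,c,d,G,H,np.linalg.norm((G[0]-H[0])[:2]))
    v=(H[0]-G[0]);print("x axis deg",np.degrees(np.arctan2(v[1],v[0])))
E
```

```text
blue (array([296.41935484, 225.4516129 ]), np.int64(31)) (array([287. , 197.4]), np.int64(65)) (array([286.08108108, 179.10810811]), np.int64(37)) (array([270.67716535, 241.88188976]), np.int64(127)) (array([ 0.52226175, -0.04619711,  0.10833853]), np.float64(0.0038578814363955743)) (array([ 0.64732736, -0.01848479,  0.07100592]), np.float64(0.003815836943528695)) 0.12809910353196965
x axis deg 12.49386009806212
brass (array([412.05882353, 224.23529412]), np.int64(34)) (array([202.63636364, 156.18181818]), np.int64(66)) (array([395.10344828, 177.36206897]), np.int64(58)) (array([184.23636364, 196.04545455]), np.int64(110)) (array([ 0.52612644, -0.34017173,  0.10789075]), np.float64(0.0005221933089283377)) (array([ 0.65336666, -0.30913923,  0.07507098]), np.float64(0.005790747490684913)) 0.130969797891376
x axis deg 13.706240004943755
```

>>> arm_command(commands=[1,0.08,-0.05,0,0,0,0,1,0.16,-0.1,0,0,0,0,1,0.24,-0.155,0,0,0,0,1,0.32,-0.205,0,0,0,0,1,0.4,-0.255,0,0,0,0,1,0.48,-0.31,0,0,0,0,1,0.56,-0.36,0,0,0,0,1,0.64,-0.41,0,0,0,0,1,0.72,-0.46,0,0,0,0,1,0.8,-0.51,0,0,0,0,1,0.86,-0.55,0,0,0,0,1,0.9,-0.58,0,0,0,0])

```text
time_s: 1.2
position: [0.4776, -0.1662, 0.2503]
tool_rot: [[0.969, 0.245, 0.0], [0.245, -0.969, -0.0], [0.0, 0.0, -1.0]]
ft_force: [-0.0, -0.6, 0.4]
grip_width: -0.0001
gripper_force: 0.0
```

Run:
```python
from rig import env, optics
from h import *
s=env.observe();d=optics.get_image("wrist")
cv2.imwrite("pics/w1.png",d["image"][:,:,::-1])
print(s["time_s"],s["position"],s["tool_rot"],s["ft_force"],s["grip_width"],d["tool_from_camera"])
R,p,T=s["tool_rot"],s["position"],d["tool_from_camera"]
d["orientation"]=R@T[:3,:3];d["origin"]=R@T[:3,3]+p
n,l,st,c=cv2.connectedComponentsWithStats(orange(d["image"]).astype(np.uint8))
for i in range(1,n):
    if st[i,4]>40: print(st[i],c[i],plane(d,c[i],.11),plane(d,c[i],.134))
```

```text
1.2 [ 0.47755975 -0.16622944  0.25032375] [[ 9.69460510e-01  2.45247463e-01  3.25562897e-05]
 [ 2.45247464e-01 -9.69460508e-01 -6.24805660e-05]
 [ 1.62388370e-05  6.85567889e-05 -9.99999998e-01]] [-0.00900449 -0.62483511  0.41961241] -0.00014217775578407476 [[ 3.69989340e-05 -9.62624517e-01 -2.70839506e-01  6.93737707e-02]
 [ 9.99999938e-01  1.30524350e-04 -3.27304567e-04 -1.30987016e-04]
 [ 3.50422551e-04 -2.70839477e-01  9.62624462e-01 -1.24855959e-01]
 [ 0.00000000e+00  0.00000000e+00  0.00000000e+00  1.00000000e+00]]
[ 98  91  19  25 287] [105.83275261 103.42508711] [ 0.52009536 -0.03099732  0.11      ] [ 0.52232931 -0.04168439  0.134     ]
[519 193  24  24 443] [530.41534989 204.31828442] [ 0.52598499 -0.35332055  0.11      ] [ 0.5276859  -0.33483599  0.134     ]
```

View pics/w1.png

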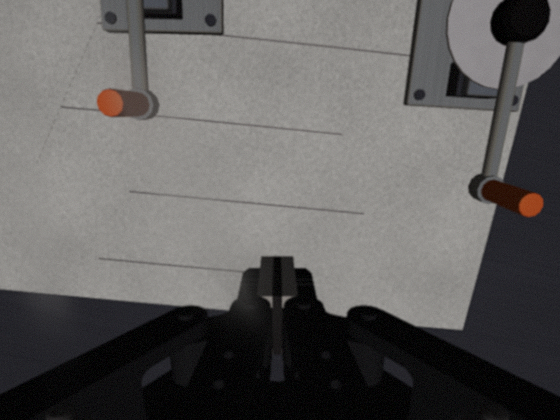

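The wrist view shows the blue grip's top at (111,103), pointing to world (0.522,-0.045). That agrees with the two-view fix. The brass grip's top is at (530,204), well away. Next I go to a point 60 mm beside the blue grip and descend.

>>> arm_command(commands=[1,0.05,-0.03,0,0,0,0,1,0.1,-0.06,0,0,0,0,1,0.14,-0.09,0,0,0,0,1,0.14,-0.09,0.04,0,0,0,1,0.14,-0.09,0.1,0,0,0,1,0.14,-0.09,0.15,0,0,0,1,0.14,-0.09,0.2,0,0,0,1,0.14,-0.09,0.24,0,0,0,1,0.14,-0.09,0.256,0,0,0,1,0.14,-0.09,0.256,0,0,0])

```text
time_s: 2.08
position: [0.5326, -0.1071, 0.1208]
tool_rot: [[0.969, 0.245, -0.003], [0.245, -0.969, 0.001], [-0.003, -0.002, -1.0]]
ft_force: [-0.2, 0.3, 1.3]
grip_width: -0.0001
gripper_force: 0.0
```

Run:
```python
from rig import env, optics
from h import *
s=env.observe();d=optics.get_image("wrist")
cv2.imwrite("pics/w2.png",d["image"][:,:,::-1])
print(s["time_s"],s["position"],s["ft_force"])
R,p,T=s["tool_rot"],s["position"],d["tool_from_camera"]
print("grip in tool",R.T@(np.array([.522,-.0455,.11])-p))
```

```text
2.0833 [ 0.53257746 -0.10706252  0.12075533] [-0.18713153  0.26558596  1.25423471]
grip in tool [ 0.00487169 -0.06225223  0.01088253]
```

View pics/w2.png

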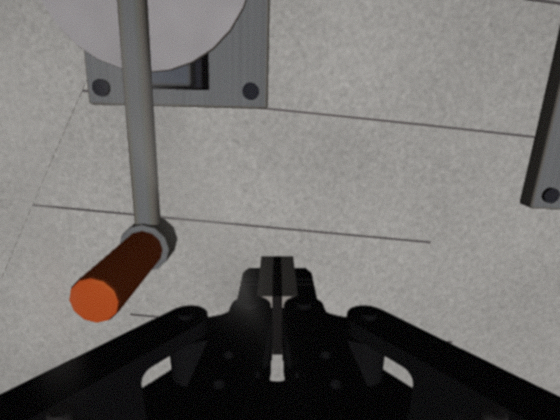

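The wrist view shows the orange grip at (120,275), to the left of the closed fingers, and the rod running up to the dial. Now I move slowly toward contact.

>>> arm_command(commands=[1,0.007,-0.02,0,0,0,0,1,0.014,-0.04,0,0,0,0,1,0.014,-0.054,0,0,0,0,1,0.014,-0.058,0,0,0,0,1,0.014,-0.062,0,0,0,0,1,0.014,-0.066,0,0,0,0,1,0.014,-0.07,0,0,0,0,1,0.014,-0.074,0,0,0,0,1,0.014,-0.078,0,0,0,0,1,0.014,-0.082,0,0,0,0,1,0.014,-0.086,0,0,0,0,1,0.014,-0.086,0,0,0,0])

```text
time_s: 3.13
position: [0.5298, -0.0648, 0.1224]
tool_rot: [[0.969, 0.245, 0.001], [0.245, -0.969, -0.002], [0.0, 0.003, -1.0]]
ft_force: [0.5, -7.0, -1.3]
grip_width: 0.0003
gripper_force: 3.7
```

Contact is at about 7 N. I push on by 28 mm and then check.

>>> arm_command(commands=[1,0,-0.007,0,0,0,0,1,0.001,-0.014,0,0,0,0,1,0.001,-0.021,0,0,0,0,1,0.002,-0.028,0,0,0,0,1,0.003,-0.035,0,0,0,0,1,0.004,-0.042,0,0,0,0,1,0.005,-0.049,0,0,0,0,1,0.006,-0.056,0,0,0,0,1,0.006,-0.056,0,0,0,0])

```text
time_s: 3.88
position: [0.5252, -0.0372, 0.1224]
tool_rot: [[0.969, 0.246, -0.001], [0.246, -0.969, -0.003], [-0.002, 0.003, -1.0]]
ft_force: [-3.8, -10.8, 1.0]
grip_width: 0.0002
gripper_force: 4.6
```

Run:
```python
from rig import env, optics
from h import *
s=env.observe();print(s["position"],s["ft_force"])
d=optics.get_image("wrist");t=optics.get_image("top")
c=cv2.resize(t["image"][150:250,240:340],(500,500),interpolation=cv2.INTER_CUBIC)
w=np.zeros((600,800,3),np.uint8);w[:300,:400]=cv2.resize(d["image"],(400,300));w[50:550,300:]=c
cv2.imwrite("pics/p1.png",w[:,:,::-1])
```

```text
[ 0.52515898 -0.03720281  0.12236231] [ -3.81083413 -10.79300746   0.95136691]
```

View pics/p1.png

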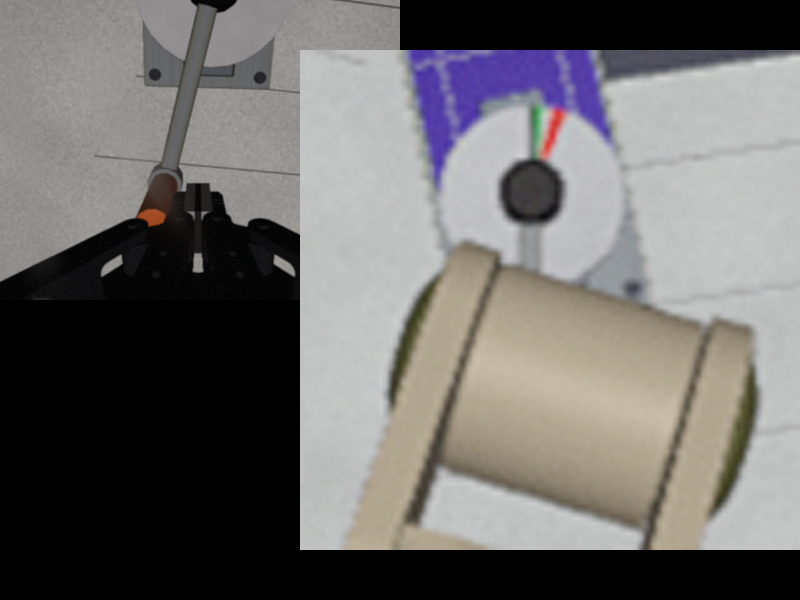

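The top-view crop shows the pointer at (533,130) on the left edge of the green band, about 12 degrees, with red still well off. I push 6 mm more, to about 15 degrees, and hold over a second.

>>> arm_command(commands=[1,0.001,-0.006,0,0,0,0,1,0.002,-0.012,0,0,0,0,1,0.002,-0.012,0,0,0,0,1,0.002,-0.012,0,0,0,0,1,0.002,-0.012,0,0,0,0,1,0.002,-0.012,0,0,0,0,1,0.002,-0.012,0,0,0,0,1,0.002,-0.012,0,0,0,0,1,0.002,-0.012,0,0,0,0,1,0.002,-0.012,0,0,0,0,1,0.002,-0.012,0,0,0,0,1,0.002,-0.012,0,0,0,0])

```text
time_s: 4.98
position: [0.5249, -0.0317, 0.1224]
tool_rot: [[0.97, 0.245, -0.0], [0.245, -0.969, -0.003], [-0.001, 0.003, -1.0]]
ft_force: [-1.6, -10.3, -0.3]
grip_width: -0.0002
gripper_force: 5.0
```

Run:
```python
from rig import env, optics
from h import *
s=env.observe();print(s["position"],s["ft_force"])
t=optics.get_image("top")
cv2.imwrite("pics/p2.png",cv2.resize(t["image"][155:205,260:320],(720,600),interpolation=cv2.INTER_CUBIC)[:,:,::-1])
```

```text
[ 0.52494961 -0.03172877  0.12238402] [ -1.56823773 -10.31095506  -0.25711197]
```

View pics/p2.png

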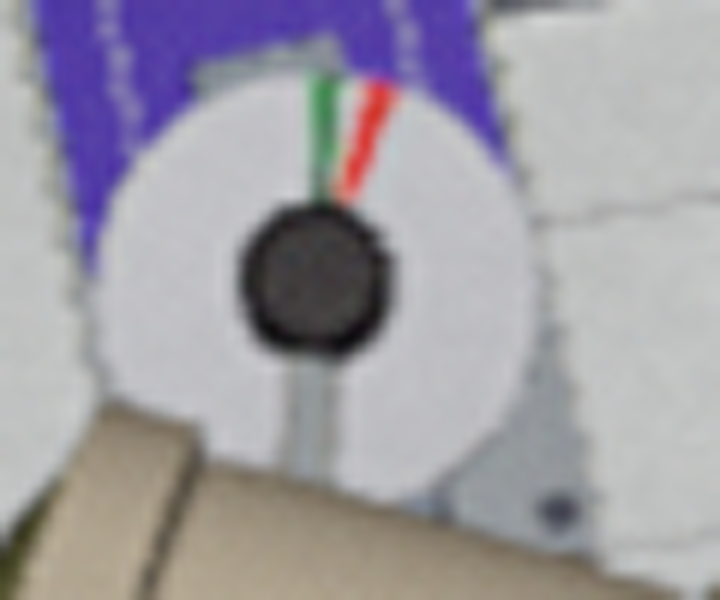

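The crop shows the pointer lying inside the green band at (325,130), with red clear at (375,130). It has held for a second at about 10 N. I back off slowly so the lever follows to rest, then move clear.

>>> arm_command(commands=[1,-0.001,0.008,0,0,0,0,1,-0.002,0.016,0,0,0,0,1,-0.003,0.024,0,0,0,0,1,-0.004,0.032,0,0,0,0,1,-0.005,0.04,0,0,0,0,1,-0.006,0.048,0,0,0,0,1,-0.008,0.056,0,0,0,0,1,-0.008,0.064,0,0,0,0,1,-0.008,0.072,0,0,0,0,1,-0.008,0.08,0,0,0,0,1,-0.008,0.1,0,0,0,0,1,-0.008,0.13,0,0,0,0])

```text
time_s: 6.03
position: [0.537, -0.0939, 0.1224]
tool_rot: [[0.969, 0.247, -0.0], [0.247, -0.969, 0.0], [-0.0, -0.001, -1.0]]
ft_force: [-0.3, 0.2, 0.0]
grip_width: -0.0004
gripper_force: 0.0
```

>>> arm_command(commands=[1,0,0.03,0,0,0,0,1,-0.03,0.05,-0.03,0,0,0,1,-0.08,0.05,-0.08,0,0,0,1,-0.14,0.05,-0.14,0,0,0,1,-0.19,0.05,-0.2,0,0,0,1,-0.24,0.05,-0.24,0,0,0,1,-0.27,0.05,-0.26,0,0,0,1,-0.28,0.05,-0.26,0,0,0,1,-0.28,0.05,-0.26,0,0,0,1,-0.28,0.05,-0.26,0,0,0,1,-0.28,0.05,-0.26,0,0,0,1,-0.28,0.05,-0.26,0,0,0])

```text
time_s: 7.03
position: [0.408, -0.1524, 0.2514]
tool_rot: [[0.969, 0.246, -0.001], [0.246, -0.969, 0.001], [-0.001, -0.001, -1.0]]
ft_force: [1.3, -0.7, -0.4]
grip_width: 0.0001
gripper_force: 0.0
```

Run:
```python
from rig import env, optics
from h import *
s=env.observe();print(s["time_s"],s["position"],s["ft_force"],s["qvel"].round(2))
t=optics.get_image("top")
cv2.imwrite("pics/p3.png",cv2.resize(t["image"][145:245,240:340],(600,600),interpolation=cv2.INTER_CUBIC)[:,:,::-1])
```

```text
7.0333 [ 0.40803997 -0.15242079  0.25137851] [ 1.25981855 -0.67387774 -0.4201823 ] [ 0.11 -0.37  0.07 -0.09  0.13 -0.03]
```

View pics/p3.png

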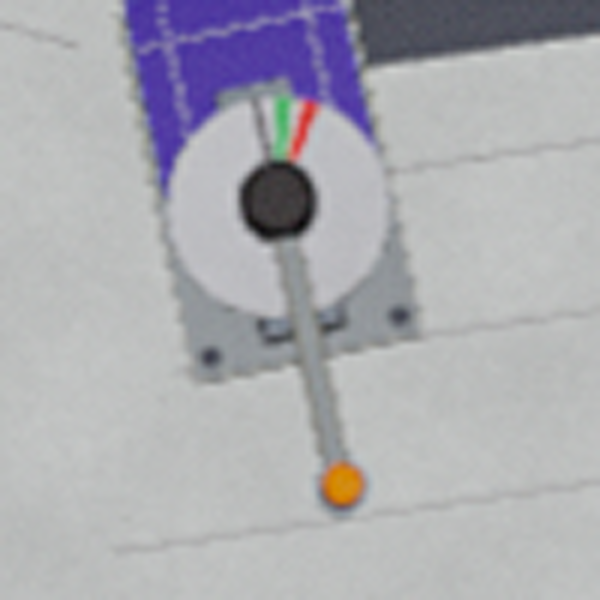

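The lever is back at rest: the grip is at (342,485), the pointer is at (262,125) left of green, and the arm is clear.

```bash
python3 -c "
from rig import env
print(env.close_job())"
```

```text
the job is handed in; nothing more can be done
None
```

The blue clamp's lever was pushed clockwise into the green band (about 15° by the dial), held there for about a second and released; it sprang back to rest, I saw no sign of the screw turning, the brass clamp was not touched, and the job is handed in (no verdict was returned).

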